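Charge the empty mill jar through the funnel

ROBOT

A 6-joint arm with a two-finger parallel gripper is mounted at the origin on a cart in front of the work surface, level with it; the furniture and walls round the work are solid. World frame = base frame: x ahead of the robot, y to its left, z up, the work surface at z = 0. Lengths are in m, angles in rad, forces in N, time in s.
With the tool pointing down it reaches from about 0.275 to 0.825 m from the base axis. Payload 4.9 kg.
Tool frame: the origin (TCP) lies midway between the tips of the shut fingers; the grasp point (between the pads) lies 19 mm behind it (bot.grip_depth is the distance from the TCP to the grasp point, in m); z points along the fingers, y is the line along which they close (so a half turn about z gives the same grasp; the last joint's range is limited). The gripper opens to 85 mm and grips with 20 to 120 N. Pads are 22 mm wide; open, the fingers measure 114 mm over their backs; the gripper's body (76 mm by 85 mm) begins 54 mm behind the grasp point. The pads swing forward as they close: fully open they stand 13 mm farther back than shut.
Start: joints at [-1.45, 0.326, -0.193, 1.052, 0, 1.437], TCP at [0.139, -0.532, 0.231] pointing down, gripper open.
Joint ranges: [-2.65, 2.65], [-0.97, 1.79], [-1.3, 1.35], [-1.93, 2.1], [-1.47, 1.37], [-3.14, 3.14]. Speed limits (rad/s): [2.57, 2.57, 3.14, 3.14, 3.14, 3.14].

INTERFACE

Orientations are given as a unit quaternion [w, x, y, z].
In Python, from cell import bot gives the robot as it stands. Calls block until the motion is done:
- bot.move_pose(position, orientation): joint-space move of the TCP to a pose.
- bot.move_linear(position, speed=0.15, rotation=None, until_force=None): straight line of the TCP; rotation=None keeps the orientation; speed is the mean speed in m/s. With until_force (N) it stops when the force on the tool has changed by that much, and returns True; else False.
- bot.goto_joints(angles): joint-space move.
- bot.set_gripper(opening, grasp_force=None): opening from 0.0 (shut) to 1.0 (fully open); grasp_force is the grip in N (None keeps the last); returns when the fingers have stopped.
- bot.wait(seconds).
- bot.solve_ik(position, orientation): joint angles nearest the present ones, or None.
- bot.camera(name): name is "side" or "top"; returns the picture (384x512x3 uint8, red, green, blue); there is no depth.
- bot.calibration(name): a dict with "mtx" (3x3 intrinsics, pixels), "extrinsics" (4x4, takes a point from world to camera coordinates). Camera axes: x right, y down, z forward; pixel columns grow to the right and rows downward; lengths in m; the calibration is good to about 2 mm. A picture is of the moment at which its call begins. calibration takes no time and is no camera call.
A pose or a line that the arm cannot do raises bot.PlanningError and nothing moves.
- bot.close_job(): hands the job in; it is judged then, once.
Trained networks look in the newest picture that a camera, given by its name, has taken for a name from the list of things; names that differ only in an ending like _2 or _b are one class to them, and where a whole thing is asked for, a point or a joint stands for the part that bears it (a point fixed in the world has none). Each returns a list of dicts, best first, with "confidence" (0 to 1); they miss things now and then, are a little off and sometimes report something else, mostly with a low value. They report only what shows in the picture. A call takes as long as a camera call. They do not tell look-alikes from the thing itself.
- bot.search_frame(camera, thing): "bbox" ([left, top, width, height] in pixels, round what is visible of it).
Readings, each from a call of its own:
- bot.read_clock(): time.
- bot.read_joint_positions(): joint angles.
- bot.read_joint_vel(): joint speeds.
- bot.read_joint_efforts(): joint torques, N m.
- bot.read_position(): TCP position.
- bot.read_tool_rot(): TCP orientation.
- bot.read_ft_force(): force on the tool from outside, world axes, zero at the start.
- bot.read_moment(): the same for the moment, N m.
- bot.read_gripper_width(): opening from 0.0 (shut) to 1.0 (fully open).
- bot.read_finger_force(): force on a finger pad.
Only numpy, scipy, OpenCV 4.12 (cv2) and the standard library are available. Lean on these libraries where they do the work, as an engineer would, in place of code of your own. Each camera call takes 0.05 s, during which the arm holds its last target. There are 200 camera calls.

TASK

One of the two mill jars already has its grinding cylinders in it, the other is still empty. Tip all the grinding cylinders from the weighing scoops through the funnel into the empty jar, with the funnel standing in that jar's mouth (move it over if it is in the other one), and set each scoop back down upright on the bench. When everything is in, put the funnel in the wash-up tray and close both jars with their lids, fully seated; do not tip a jar over, and leave the other jar's two cylinders in it.

Things in the scene. Friction and masses are not known exactly. Their poses are not given: they have to be found in the camera images.
- jar_1: clear mill jar, an open cylinder standing upright: outside diameter 56, height 80, bore 48, inner floor 6 above its underside; loose, about 0.7 kg. Origin at the centre of its underside, z up. At the start one jar already holds two cylinders and the other is empty, and the funnel stands in one of them: all four cases occur
- jar_2: clear mill jar, an open cylinder standing upright: outside diameter 56, height 80, bore 48, inner floor 6 above its underside; loose, about 0.7 kg. Origin at the centre of its underside, z up. At the start one jar already holds two cylinders and the other is empty, and the funnel stands in one of them: all four cases occur
- lid_1: grey stepped lid, fits either jar, right way up on the bench: plug diameter 44, 10 high; flange diameter 58 from 10 to 16; round knob diameter 26 from 22 to 48. Origin at the centre of the plug's underside, z up; 0.11 kg. Home on a jar, the flange rests on the rim and its origin is 70 above the jar's origin. Grip the knob high up, from above
- lid_2: grey stepped lid, fits either jar, right way up on the bench: plug diameter 44, 10 high; flange diameter 58 from 10 to 16; round knob diameter 26 from 22 to 48. Origin at the centre of the plug's underside, z up; 0.11 kg. Home on a jar, the flange rests on the rim and its origin is 70 above the jar's origin. Grip the knob high up, from above
- funnel: wide steel funnel, loose, about 0.18 kg, at the start standing in a jar's mouth. Origin at the centre of the spout's lower end, z up. Spout outside 36 at the tip, 42 at 42 above it, bore 32; four fins, their underside 30 above the tip, rest on the jar's rim (origin then 50 above the jar's origin); cone from 42 to 83; rim diameter 111 at 88 above the tip
- funnel_lug (a point): centre of the funnel's grip lug, an upright tab outside the rim towards the funnel's +x, 68 from the funnel's axis and 83 above the spout tip: 28 long (x, outward), 8 thick (y), 26 high. Axes as the funnel's
- wash_tray: grey plastic wash-up tray, fixed, open above: 150 (x) by 180 (y) by 35 high outside, wall and floor 4; origin at the centre of its underside
- scoop_1: polished steel weighing scoop, loose, 0.10 kg, standing flat. Pan 90 long, flat floor 2.5 thick, 60 wide, narrowing to 42 at the open pouring lip towards +x; walls 17 to 26 high. Holds three to no cylinders, which slide out over the lip once it is tipped down 25 degrees or more. Origin under the pan's centre, z up
- scoop_1_handle (a point): centre of this scoop's straight black handle, which runs back along -x from the pan: 58 long (x), 14 wide (y), 18 high; 77 behind the scoop's origin and 29 above its underside. Axes as the scoop's
- scoop_2: polished steel weighing scoop, loose, 0.10 kg, standing flat. Pan 90 long, flat floor 2.5 thick, 60 wide, narrowing to 42 at the open pouring lip towards +x; walls 17 to 26 high. Holds three to no cylinders, which slide out over the lip once it is tipped down 25 degrees or more. Origin under the pan's centre, z up
- scoop_2_handle (a point): centre of this scoop's straight black handle, which runs back along -x from the pan: 58 long (x), 14 wide (y), 18 high; 77 behind the scoop's origin and 29 above its underside. Axes as the scoop's
- scoop_3: polished steel weighing scoop, loose, 0.10 kg, standing flat. Pan 90 long, flat floor 2.5 thick, 60 wide, narrowing to 42 at the open pouring lip towards +x; walls 17 to 26 high. Holds three to no cylinders, which slide out over the lip once it is tipped down 25 degrees or more. Origin under the pan's centre, z up
- scoop_3_handle (a point): centre of this scoop's straight black handle, which runs back along -x from the pan: 58 long (x), 14 wide (y), 18 high; 77 behind the scoop's origin and 29 above its underside. Axes as the scoop's
- slug_1: polished steel grinding cylinder, diameter 12, length 12, 11 g; origin at its centre, z along its axis. At the start it stands in scoop_1; absent in some runs (None)
- slug_2: polished steel grinding cylinder, diameter 12, length 12, 11 g; origin at its centre, z along its axis. At the start it stands in scoop_1; absent in some runs (None)
- slug_3: polished steel grinding cylinder, diameter 12, length 12, 11 g; origin at its centre, z along its axis. At the start it stands in scoop_1; absent in some runs (None)
- slug_4: polished steel grinding cylinder, diameter 12, length 12, 11 g; origin at its centre, z along its axis. At the start it stands in scoop_2; absent in some runs (None)
- slug_5: polished steel grinding cylinder, diameter 12, length 12, 11 g; origin at its centre, z along its axis. At the start it stands in scoop_2; absent in some runs (None)
- slug_6: polished steel grinding cylinder, diameter 12, length 12, 11 g; origin at its centre, z along its axis. At the start it stands in scoop_2; absent in some runs (None)
- slug_7: polished steel grinding cylinder, diameter 12, length 12, 11 g; origin at its centre, z along its axis. At the start it stands in scoop_3; absent in some runs (None)
- slug_8: polished steel grinding cylinder, diameter 12, length 12, 11 g; origin at its centre, z along its axis. At the start it stands in scoop_3; absent in some runs (None)
- slug_9: polished steel grinding cylinder, diameter 12, length 12, 11 g; origin at its centre, z along its axis. At the start it stands on the floor of the jar that is already charged; always present
- slug_10: polished steel grinding cylinder, diameter 12, length 12, 11 g; origin at its centre, z along its axis. At the start it stands on the floor of the jar that is already charged; always present
Mind the look-alikes: they are no part of the job. There is more than one size of the wash_tray; the one meant has the size given above.

How it is judged:
On the way:
1. all cylinders from the scoops are in the jar that was empty, with the funnel standing in its mouth ((((horizontal distance between slug_1 and jar_1 below 0.026 m and z of slug_1 in the frame of jar_1 between 0 and 0.06 m) and (horizontal distance between slug_2 and jar_1 below 0.026 m and z of slug_2 in the frame of jar_1 between 0 and 0.06 m) and (horizontal distance between slug_3 and jar_1 below 0.026 m and z of slug_3 in the frame of jar_1 between 0 and 0.06 m) and (horizontal distance between slug_4 and jar_1 below 0.026 m and z of slug_4 in the frame of jar_1 between 0 and 0.06 m) and (horizontal distance between slug_5 and jar_1 below 0.026 m and z of slug_5 in the frame of jar_1 between 0 and 0.06 m) and (horizontal distance between slug_6 and jar_1 below 0.026 m and z of slug_6 in the frame of jar_1 between 0 and 0.06 m) and (horizontal distance between slug_7 and jar_1 below 0.026 m and z of slug_7 in the frame of jar_1 between 0 and 0.06 m) and (horizontal distance between slug_8 and jar_1 below 0.026 m and z of slug_8 in the frame of jar_1 between 0 and 0.06 m) and (horizontal distance between slug_9 and jar_2 below 0.026 m and z of slug_9 in the frame of jar_2 between 0 and 0.06 m) and (horizontal distance between slug_10 and jar_2 below 0.026 m and z of slug_10 in the frame of jar_2 between 0 and 0.06 m) and horizontal distance between funnel and jar_1 below 0.009 m and z of funnel in the frame of jar_1 between 0.042 and 0.058 m and angle between funnel's own z axis and vertical below 0.2 rad) or ((horizontal distance between slug_1 and jar_2 below 0.026 m and z of slug_1 in the frame of jar_2 between 0 and 0.06 m) and (horizontal distance between slug_2 and jar_2 below 0.026 m and z of slug_2 in the frame of jar_2 between 0 and 0.06 m) and (horizontal distance between slug_3 and jar_2 below 0.026 m and z of slug_3 in the frame of jar_2 between 0 and 0.06 m) and (horizontal distance between slug_4 and jar_2 below 0.026 m and z of slug_4 in the frame of jar_2 between 0 and 0.06 m) and (horizontal distance between slug_5 and jar_2 below 0.026 m and z of slug_5 in the frame of jar_2 between 0 and 0.06 m) and (horizontal distance between slug_6 and jar_2 below 0.026 m and z of slug_6 in the frame of jar_2 between 0 and 0.06 m) and (horizontal distance between slug_7 and jar_2 below 0.026 m and z of slug_7 in the frame of jar_2 between 0 and 0.06 m) and (horizontal distance between slug_8 and jar_2 below 0.026 m and z of slug_8 in the frame of jar_2 between 0 and 0.06 m) and (horizontal distance between slug_9 and jar_1 below 0.026 m and z of slug_9 in the frame of jar_1 between 0 and 0.06 m) and (horizontal distance between slug_10 and jar_1 below 0.026 m and z of slug_10 in the frame of jar_1 between 0 and 0.06 m) and horizontal distance between funnel and jar_2 below 0.009 m and z of funnel in the frame of jar_2 between 0.042 and 0.058 m and angle between funnel's own z axis and vertical below 0.2 rad))), for 0.2 s.
At the end, for the whole second after the job is handed in: Cylinders from the scoops are all in the jar that was empty, the first two still in the other; each jar has a lid fully down (6 mm, 0.1 rad); the funnel is in the tray (spout end inside its outline, below 80 mm); the scoops stand flat on the bench; all at rest ((((horizontal distance between slug_1 and jar_1 below 0.026 m and z of slug_1 in the frame of jar_1 between 0 and 0.06 m) and (horizontal distance between slug_2 and jar_1 below 0.026 m and z of slug_2 in the frame of jar_1 between 0 and 0.06 m) and (horizontal distance between slug_3 and jar_1 below 0.026 m and z of slug_3 in the frame of jar_1 between 0 and 0.06 m) and (horizontal distance between slug_4 and jar_1 below 0.026 m and z of slug_4 in the frame of jar_1 between 0 and 0.06 m) and (horizontal distance between slug_5 and jar_1 below 0.026 m and z of slug_5 in the frame of jar_1 between 0 and 0.06 m) and (horizontal distance between slug_6 and jar_1 below 0.026 m and z of slug_6 in the frame of jar_1 between 0 and 0.06 m) and (horizontal distance between slug_7 and jar_1 below 0.026 m and z of slug_7 in the frame of jar_1 between 0 and 0.06 m) and (horizontal distance between slug_8 and jar_1 below 0.026 m and z of slug_8 in the frame of jar_1 between 0 and 0.06 m) and (horizontal distance between slug_9 and jar_2 below 0.026 m and z of slug_9 in the frame of jar_2 between 0 and 0.06 m) and (horizontal distance between slug_10 and jar_2 below 0.026 m and z of slug_10 in the frame of jar_2 between 0 and 0.06 m)) or ((horizontal distance between slug_1 and jar_2 below 0.026 m and z of slug_1 in the frame of jar_2 between 0 and 0.06 m) and (horizontal distance between slug_2 and jar_2 below 0.026 m and z of slug_2 in the frame of jar_2 between 0 and 0.06 m) and (horizontal distance between slug_3 and jar_2 below 0.026 m and z of slug_3 in the frame of jar_2 between 0 and 0.06 m) and (horizontal distance between slug_4 and jar_2 below 0.026 m and z of slug_4 in the frame of jar_2 between 0 and 0.06 m) and (horizontal distance between slug_5 and jar_2 below 0.026 m and z of slug_5 in the frame of jar_2 between 0 and 0.06 m) and (horizontal distance between slug_6 and jar_2 below 0.026 m and z of slug_6 in the frame of jar_2 between 0 and 0.06 m) and (horizontal distance between slug_7 and jar_2 below 0.026 m and z of slug_7 in the frame of jar_2 between 0 and 0.06 m) and (horizontal distance between slug_8 and jar_2 below 0.026 m and z of slug_8 in the frame of jar_2 between 0 and 0.06 m) and (horizontal distance between slug_9 and jar_1 below 0.026 m and z of slug_9 in the frame of jar_1 between 0 and 0.06 m) and (horizontal distance between slug_10 and jar_1 below 0.026 m and z of slug_10 in the frame of jar_1 between 0 and 0.06 m))) and ((horizontal distance between lid_1 and jar_1 below 0.006 m and z of lid_1 in the frame of jar_1 between 0.064 and 0.074 m and angle between lid_1's own z axis and vertical below 0.1 rad and linear speed of lid_1 below 0.03 m/s) or (horizontal distance between lid_2 and jar_1 below 0.006 m and z of lid_2 in the frame of jar_1 between 0.064 and 0.074 m and angle between lid_2's own z axis and vertical below 0.1 rad and linear speed of lid_2 below 0.03 m/s)) and ((horizontal distance between lid_1 and jar_2 below 0.006 m and z of lid_1 in the frame of jar_2 between 0.064 and 0.074 m and angle between lid_1's own z axis and vertical below 0.1 rad and linear speed of lid_1 below 0.03 m/s) or (horizontal distance between lid_2 and jar_2 below 0.006 m and z of lid_2 in the frame of jar_2 between 0.064 and 0.074 m and angle between lid_2's own z axis and vertical below 0.1 rad and linear speed of lid_2 below 0.03 m/s)) and x of funnel in the frame of wash_tray between -0.075 and 0.075 m and y of funnel in the frame of wash_tray between -0.09 and 0.09 m and height (world z) of funnel below 0.08 m and linear speed of each of funnel, scoop_1, scoop_2, scoop_3 below 0.03 m/s and angle between each of scoop_1, scoop_2, scoop_3's own z axis and vertical below 0.15 rad and height (world z) of each of scoop_1, scoop_2, scoop_3 below 0.012 m); the robot touches nothing.
It fails at once if a mill jar is tipped over (angle between any of jar_1, jar_2's own z axis and vertical above 0.5 rad).
Of slug_1, slug_2, slug_3, slug_4, slug_5, slug_6, slug_7, slug_8 only 3 to 8 are there at a start; the rules pass over those that are not, and their reading is None.
At some moment in a run one of scoop_1, scoop_2, scoop_3, lid_1, lid_2 may be knocked a few centimetres aside while the robot is not near it.
It also fails if it takes over 210 s, if anything falls off the work surface, if the arm or the gripper's body presses on something with over 40 N, if the wrist force passes 120 N, or if a joint passes its speed limit or range.

## Working session

There is one attempt and no reset: what is moved stays moved. The work goes in short steps, each a Python script; the robot and the scene stay as the last script left them, time stands still between calls to the robot, and variables do not carry over. Pictures are saved under pics/ and viewed, at most 14 in all, crops included, and the job is handed in when it is done.

```bash
ls; mkdir -p pics
python3 - <<'E'
from cell import bot
import cv2
for c in("top","side"):
    im=bot.camera(c); cv2.imwrite(f"pics/{c}0.png",cv2.resize(im[:,:,::-1],(800,600),interpolation=cv2.INTER_CUBIC))
    k=bot.calibration(c); print(c,k["mtx"].round(1).tolist(),k["extrinsics"].round(4).tolist())
    for t in("jar_1","lid_1","funnel","funnel_lug","wash_tray","scoop_1","scoop_1_handle","slug_1"):
        print(t,[([round(v) for v in d["bbox"]],round(d["confidence"],2)) for d in bot.search_frame(c,t)])
print(bot.read_clock())
E
```

```text
pics
top [[373.7, 0.0, 256.6], [0.0, 373.7, 192.0], [0.0, 0.0, 1.0]] [[0.0084, -0.9998, 0.0179, -0.1657], [-0.9922, -0.0106, -0.1245, 0.5511], [0.1247, -0.0167, -0.9921, 1.3045], [0.0, 0.0, 0.0, 1.0]]
jar_1 [([228, 158, 16, 17], 0.74), ([172, 166, 6, 5], 0.6), ([174, 207, 47, 22], 0.39)]
lid_1 [([256, 187, 14, 18], 0.66), ([119, 183, 17, 15], 0.59), ([173, 205, 46, 22], 0.39)]
funnel [([145, 152, 42, 27], 0.72), ([241, 214, 43, 18], 0.6)]
funnel_lug [([148, 148, 37, 35], 0.61)]
wash_tray [([303, 171, 54, 44], 0.83), ([364, 195, 43, 35], 0.63)]
scoop_1 [([118, 200, 26, 38], 0.84), ([173, 205, 44, 22], 0.82), ([241, 214, 44, 20], 0.55)]
scoop_1_handle [([118, 198, 30, 38], 0.83)]
slug_1 []
side [[384.6, 0.0, 255.0], [0.0, 384.6, 185.2], [0.0, 0.0, 1.0]] [[-0.8152, -0.579, -0.0129, 0.3699], [-0.3888, 0.5637, -0.7288, 0.3718], [0.4292, -0.5891, -0.6847, 0.9522], [0.0, 0.0, 0.0, 1.0]]
jar_1 [([217, 189, 14, 24], 0.93), ([168, 234, 25, 27], 0.78)]
lid_1 [([254, 189, 17, 17], 0.74), ([140, 299, 25, 20], 0.65), ([149, 208, 49, 32], 0.28)]
funnel [([150, 208, 44, 38], 0.95), ([216, 240, 45, 47], 0.74)]
funnel_lug [([146, 209, 49, 34], 0.95)]
wash_tray [([322, 128, 31, 27], 0.97), ([265, 138, 68, 44], 0.78), ([215, 187, 17, 25], 0.69), ([272, 198, 36, 25], 0.21)]
scoop_1 [([218, 242, 44, 43], 0.94), ([164, 309, 60, 28], 0.93), ([276, 198, 33, 24], 0.93), ([256, 189, 18, 16], 0.38)]
scoop_1_handle [([166, 308, 57, 29], 0.9)]
slug_1 []
0.9
```

View pics/top0.png

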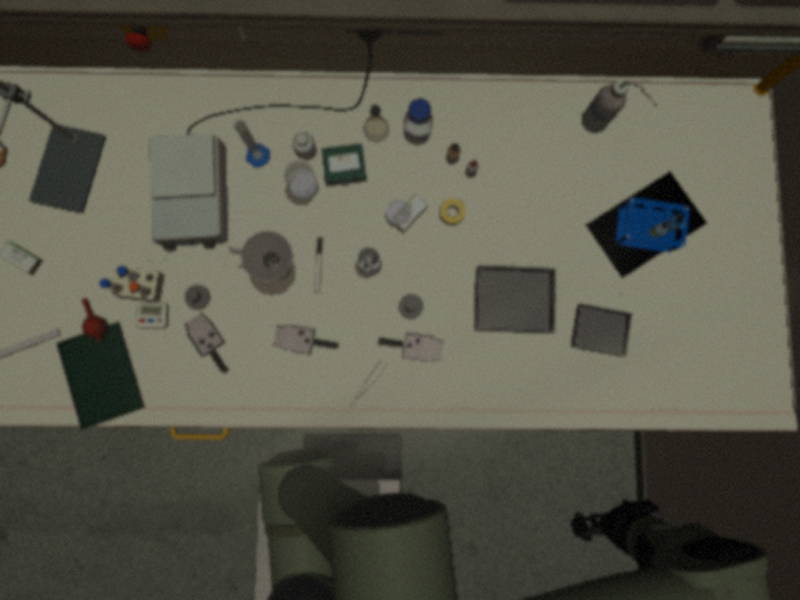

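View pics/side0.png

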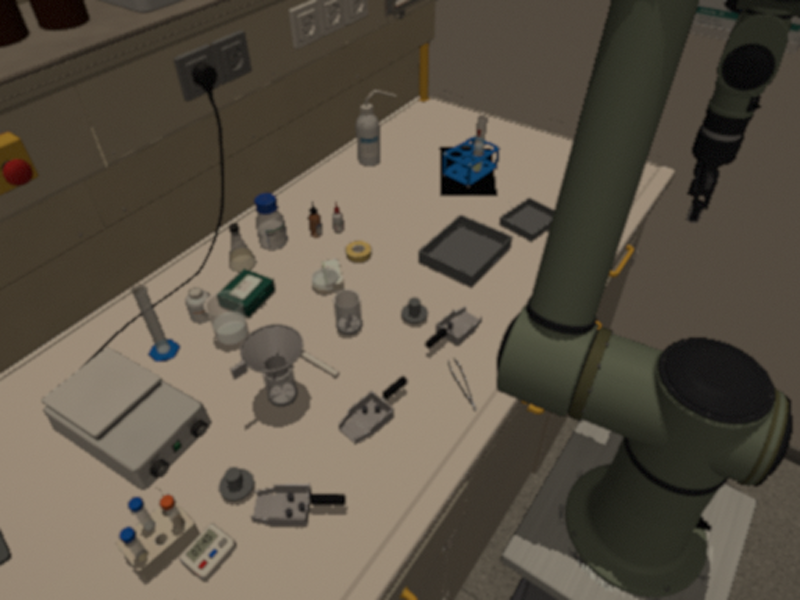

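The top view (800 px) shows the funnel in a jar at (267,260), the second jar at (368,262), lids at (197,297) and (411,306), scoops at (205,335), (295,338) and (422,346), and trays at (515,300) and (602,330). Next I'll look closer at the jars, trays and scoops.

Run:
```python
from cell import bot
import cv2,numpy as np
s=np.mean([bot.camera("side").astype(float) for _ in range(6)],0);t=np.mean([bot.camera("top").astype(float) for _ in range(6)],0)
np.save("s.npy",s);np.save("t.npy",t)
g=lambda im,x,y,w,h:cv2.resize(np.clip(im[y:y+h,x:x+w,::-1]*1.5,0,255).astype(np.uint8),(400,300),interpolation=cv2.INTER_CUBIC)
a=np.vstack([np.hstack([g(s,140,195,68,51+20),g(s,200,175,64,48)]),np.hstack([g(t,110,145,100,75),g(t,210,145,100,75)])])
cv2.imwrite("pics/m1.png",a)
b=np.vstack([np.hstack([g(s,155,295,72,54),g(s,210,235,64,54)]),np.hstack([g(s,260,185,64,48),g(t,290,160,128,96)])])
cv2.imwrite("pics/m2.png",b)
```

```text
(no output)
```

View pics/m1.png

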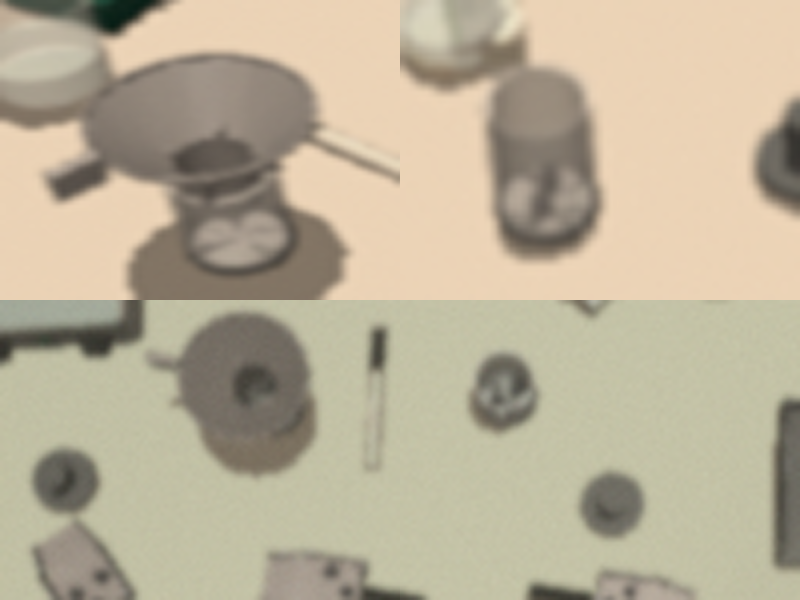

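View pics/m2.png

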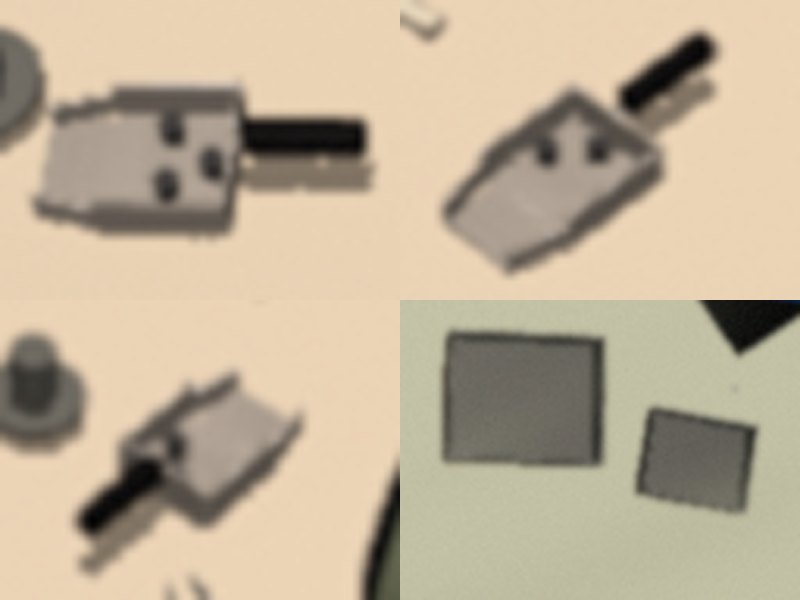

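m1: the funnel jar's floor at (240,235) looks pale with faint lines, while the right jar at (545,195) has dark blobs on it. I need a sharper look before deciding which jar is empty.

Run:
```python
import cv2,numpy as np
s=np.load("s.npy");t=np.load("t.npy")
def g(im,x,y,w,h):
    c=im[y:y+h,x:x+w,::-1];lo,hi=np.percentile(c,1),np.percentile(c,99)
    return cv2.resize(np.clip((c-lo)/(hi-lo)*255,0,255).astype(np.uint8),(400,300),interpolation=cv2.INTER_LANCZOS4)
a=np.vstack([np.hstack([g(s,164,232,36,27),g(s,206,188,36,27)]),np.hstack([g(t,156,148,32,24),g(t,220,154,32,24)])])
cv2.imwrite("pics/m3.png",a)
```

```text
(no output)
```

View pics/m3.png

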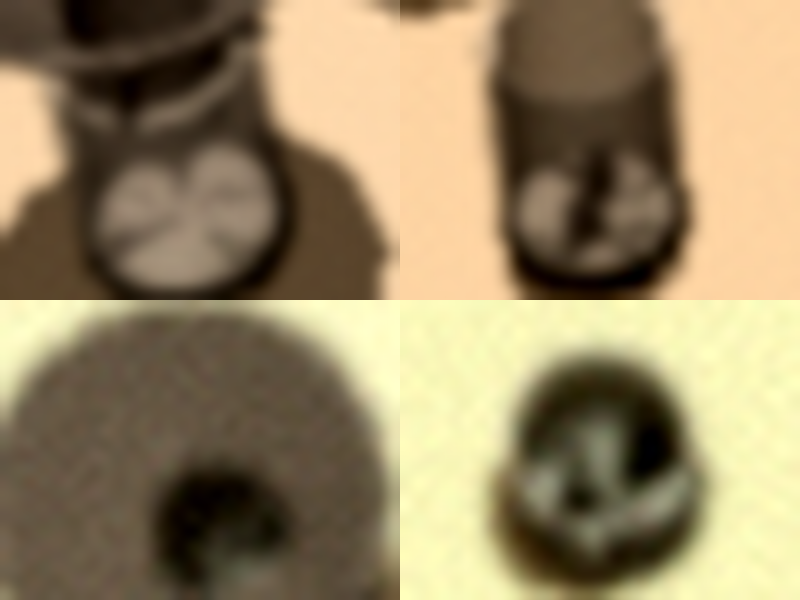

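m3: the right jar (600,195 side; 600,460 top) has two dark cylinders on its floor. The funnel jar at (185,215) shows only a bare floor with reflections, so **the funnel already stands in the empty jar**. The two wash tray candidates, in native top pixels, are (303,171; 54x44) and (364,195; 43x35). At about 3.4 mm/px the first is roughly 185x150, which matches, and the m2 crop confirms it is the larger of the two. Next I measure.

```bash
cat > vis.py <<'E'
import cv2,numpy as np
from scipy.optimize import minimize
from cell import bot
C={c:bot.calibration(c) for c in("top","side")}
def proj(c,P):
    P=np.asarray(P,float);E=C[c]["extrinsics"];q=(P@E[:3,:3].T+E[:3,3])@C[c]["mtx"].T
    return q[:,:2]/q[:,2:]
def ray(c,uv,z):
    E=C[c]["extrinsics"];R,t=E[:3,:3],E[:3,3];uv=np.atleast_2d(uv)
    d=np.c_[uv,np.ones(len(uv))]@np.linalg.inv(C[c]["mtx"]).T@R;o=-R.T@t
    return o+d*((z-o[2])/d[:,2])[:,None]
def grab(n=4): return {c:np.mean([bot.camera(c).astype(float) for _ in range(n)],0) for c in C}
def grad(im):
    g=cv2.GaussianBlur(im.astype(np.float32),(0,0),.8).mean(2)
    return cv2.magnitude(cv2.Sobel(g,5,1,0),cv2.Sobel(g,5,0,1))
def circle(G,xy,circs,cams=("top","side"),span=.02):
    a=np.linspace(0,2*np.pi,90);K=np.c_[np.cos(a),np.sin(a),0*a]
    def cost(p):
        s=0
        for z,r in circs:
            for c in cams:
                u=proj(c,K*r+[p[0],p[1],z]).astype(np.float32)
                s-=cv2.remap(G[c],u[None,:,0],u[None,:,1],1).mean()
        return s
    g=np.arange(-span,span+1e-4,.002);best=min(((cost((xy[0]+i,xy[1]+j)),xy[0]+i,xy[1]+j) for i in g for j in g))
    r=minimize(cost,best[1:],method="Nelder-Mead",options=dict(initial_simplex=[best[1:],(best[1]+.002,best[2]),(best[1],best[2]+.002)]))
    return r.x.round(4),round(float(r.fun),1)
def scoop(im,uv,c="top"):
    """uv: rough handle pixel in camera c -> handle centre xy, from dark blob"""
    g=im[c].mean(2);x,y=map(int,uv);w=22;x0,y0=x-w,y-w
    m=(g[y0:y+w,x0:x+w]<75).astype(np.uint8)
    n,l,st,ce=cv2.connectedComponentsWithStats(m)
    k=min((i for i in range(1,n) if st[i,4]>8),key=lambda i:np.hypot(*(ce[i]-w)))
    yy,xx=np.nonzero(l==k);wt=110-g[yy+y0,xx+x0]
    P=ray(c,np.c_[xx+x0,yy+y0],.036 if c=="top" else .030)[:,:2]
    m=np.average(P,axis=0,weights=wt);V=np.linalg.svd((P-m)*np.sqrt(wt)[:,None])[2][0]
    return m.round(4),round(float(np.arctan2(V[1],V[0])),3),len(xx),round(float(np.ptp((P-m)@V)),3)
E
python3 - <<'E'
from vis import *
im=dict(top=np.load("t.npy"),side=np.load("s.npy"));G={c:grad(im[c]) for c in im}
for nm,uv,z,cs in [("funnel",(171,164),.138,[(.138,.0555)]),("jarA",(173,172),.0,[(0,.028)]),("jarB",(236,167),.04,[(.08,.028),(0,.028)]),("lidL",(126,190),.02,[(.016,.029),(0.0,.029)][:1]),("lidR",(263,196),.02,[(.016,.029)])]:
    p=ray("top",uv,z)[0]
    print(nm,p.round(3),[circle(G,p,cs,c) for c in(("top","side"),("top",),("side",))])
f=.64
for n,a,b,p in[("L",(218,361),(330,500),(205,335)),("M",(326,345),(396,387),(295,338)),("R",(391,342),(438,340),(422,346))]:
    print(n,ray("top",np.array(p)*f,.01)[0].round(3),scoop(im,np.array(a)*f),scoop(im,np.array(b)*f,"side"))
print("tray",ray("top",[(475,266),(554,268),(553,332),(475,330)],0).shape,ray("top",np.array([(475,266),(554,268),(553,332),(475,330)])*f,.03).round(3)[:,:2].tolist())
print("lug",ray("top",np.array([(236,251)])*f,.135).round(3))
E
```

```text
funnel [0.631 0.127 0.138] [(array([0.6311, 0.1314]), -177.8), (array([0.6311, 0.1295]), -77.5), (array([0.6308, 0.1321]), -103.5)]
jarA [0.628 0.149 0.   ] [(array([0.6021, 0.1656]), -111.5), (array([0.6036, 0.1675]), -41.5), (array([0.6475, 0.1596]), -68.3)]
jarB [ 0.642 -0.085  0.04 ] [(array([ 0.6389, -0.0794]), -359.1), (array([ 0.6386, -0.0819]), -165.9), (array([ 0.6384, -0.0778]), -197.9)]
lidL [0.557 0.311 0.02 ] [(array([0.5579, 0.316 ]), -228.4), (array([0.5584, 0.3123]), -123.0), (array([0.555 , 0.3187]), -130.6)]
lidR [ 0.54  -0.184  0.02 ] [(array([ 0.5408, -0.1793]), -231.1), (array([ 0.5414, -0.1824]), -111.3), (array([ 0.5368, -0.1726]), -151.3)]
L [0.47  0.291 0.01 ] (array([0.4181, 0.2546]), -2.598, 103, 0.074) (array([0.4184, 0.2647]), -2.351, 301, 0.079)
M [0.465 0.084 0.01 ] (array([0.4525, 0.0137]), -1.731, 66, 0.057) (array([0.4527, 0.0159]), 1.485, 110, 0.061)
R [ 0.449 -0.21   0.01 ] (array([ 0.4563, -0.1362]), -1.697, 65, 0.054) (array([ 0.4493, -0.1548]), 1.505, 250, 0.128)
tray (4, 3) [[0.635, -0.332], [0.633, -0.517], [0.483, -0.511], [0.486, -0.331]]
lug [[0.642 0.195 0.135]]
```

```bash
cat > act.py <<'E'
import numpy as np
from scipy.spatial.transform import Rotation as Ro
from cell import bot
A=np.array
FUN=A([.631,.131]); 
def q(R): x=R.as_quat(); return [x[3],x[0],x[1],x[2]]
def down(yaw,s=1):   # tool x along -yaw dir if s=1; fingers close across yaw
    return Ro.from_euler("z",yaw)*Ro.from_matrix(A([[-s,0,0],[0,s,0],[0,0,-1.]]))
HT=A([-.077,0,.012])
def tilted(lip,az,t,s):
    S=Ro.from_euler("z",az)*Ro.from_euler("y",t)
    return lip+S.apply(HT-A([.045,0,.0025])), q(S*Ro.from_matrix(A([[-s,0,0],[0,s,0],[0,0,-1.]])))
E
python3 - <<'E'
from act import *
for s in(1,-1):
    for az in np.arange(-3.1,3.2,.3):
        ok=[]
        for t in(0,.3,.6,.9,1.05):
            lip=np.r_[FUN-.01*A([np.cos(az),np.sin(az)]),.15]
            j=bot.solve_ik(*tilted(lip,az,t,s)); ok.append(None if j is None else np.round(j,2).tolist())
        print(s,round(az,1),"".join("Y" if o else "n" for o in ok), ok[0] and ok[0][4:], ok[3] and ok[3][3:])
for n,p,y in(("L",(.418,.257),.55),("M",(.4525,.0145),1.42),("R",(.456,-.135),-1.68)):
    for s in(1,-1):
        j=bot.solve_ik([*p,.012],q(down(y,s)));print(n,s,j and np.round(j,2).tolist())
E
```

```text
1 -3.1 YYYYY [0.0, -3.1] [-0.31, -0.05, -3.1]
1 -2.8 YYYYY [0.0, 2.93] [-0.27, 0.26, 2.93]
1 -2.5 YYYYY [0.0, 2.68] [-0.11, 0.54, 2.64]
1 -2.2 YYYYY [0.0, 2.43] [0.19, 0.76, 2.29]
1 -1.9 YYYYY [0.0, 2.16] [0.62, 0.88, 1.84]
1 -1.6 YYYYY [0.0, 1.89] [1.11, 0.89, 1.36]
1 -1.3 YYYYY [0.0, 1.6] [1.51, 0.8, 0.96]
1 -1.0 YYYYY [0.0, 1.29] [1.82, 0.66, 0.66]
1 -0.7 YYYYn [0.0, 0.96] [2.05, 0.49, 0.43]
1 -0.4 YYYnn [0.0, 0.61] None
1 -0.1 YYYnn [0.0, 0.24] None
1 0.2 YYYnn [0.0, -0.14] None
1 0.5 YYYnn [0.0, -0.51] None
1 0.8 YYYnn [0.0, -0.87] None
1 1.1 YYYYn [0.0, -1.21] [1.96, -0.61, -0.59]
1 1.4 YYYYY [0.0, -1.52] [1.67, -0.77, -0.87]
1 1.7 YYYYY [0.0, -1.81] [1.27, -0.87, -1.25]
1 2.0 YYYYY [0.0, -2.09] [0.79, -0.89, -1.72]
1 2.3 YYYYY [0.0, -2.36] [0.31, -0.8, -2.18]
1 2.6 YYYYY [0.0, -2.61] [-0.03, -0.6, -2.56]
1 2.9 YYYYY [0.0, -2.87] [-0.23, -0.34, -2.86]
1 3.2 YYYYY [0.0, -3.12] [-0.31, -0.03, -3.12]
-1 -3.1 YYYYY [0.0, 0.04] [-0.31, -0.05, 0.04]
-1 -2.8 YYYYY [0.0, -0.21] [-0.27, 0.26, -0.21]
-1 -2.5 YYYYY [0.0, -0.46] [-0.11, 0.54, -0.5]
-1 -2.2 YYYYY [0.0, -0.72] [0.19, 0.76, -
[... 228 characters left out ...]
49, -2.71]
-1 -0.4 YYYnn [0.0, -2.53] None
-1 -0.1 YYYnn [0.0, -2.9] None
-1 0.2 YYYnn [0.0, 3.0] None
-1 0.5 YYYnn [0.0, 2.63] None
-1 0.8 YYYnn [0.0, 2.27] None
-1 1.1 YYYYn [0.0, 1.94] [1.96, -0.61, 2.55]
-1 1.4 YYYYY [0.0, 1.62] [1.67, -0.77, 2.27]
-1 1.7 YYYYY [0.0, 1.33] [1.27, -0.87, 1.89]
-1 2.0 YYYYY [0.0, 1.05] [0.79, -0.89, 1.42]
-1 2.3 YYYYY [0.0, 0.78] [0.31, -0.8, 0.96]
-1 2.6 YYYYY [0.0, 0.53] [-0.03, -0.6, 0.58]
-1 2.9 YYYYY [0.0, 0.28] [-0.23, -0.34, 0.28]
-1 3.2 YYYYY [0.0, 0.03] [-0.31, -0.03, 0.03]Traceback (most recent call last):
  File "<stdin>", line 11, in <module>
ValueError: The truth value of an array with more than one element is ambiguous. Use a.any() or a.all()
```

```bash
cat >> act.py <<'E'
def pick_pour(h,yaw,s,az,via=(),grip=40):
    h=A(h)
    o=q(down(yaw,s))
    bot.move_pose([*h,.13],o); bot.set_gripper(.45,grip)
    bot.move_linear([*h,.012],.12); bot.set_gripper(0.,grip)
    print("grip w",round(bot.read_gripper_width(),3))
    bot.move_linear([*h,.20],.12); 
    a=lambda off:FUN+off*A([np.cos(az),np.sin(az)])
    for p,y in via: bot.move_linear([*p,.20],.2,q(down(y,s)))
    p,o2=tilted(np.r_[a(-.02),.18],az,0,s); bot.move_linear(p,.2,o2)
    for t in np.radians([12,24,30,36,44,54]):
        p,o2=tilted(np.r_[a(-.02),.165-.018*min(1,t/.4)],az,t,s); bot.move_linear(p,.06,o2)
        if t>.4: bot.wait(.3)
    bot.wait(.4)
    print("clock",bot.read_clock())
def put_back(h,yaw,s,az,via=()):
    a=FUN-.02*A([np.cos(az),np.sin(az)])
    p,o2=tilted(np.r_[a,.18],az,.3,s); bot.move_linear(p,.12,o2)
    p,o2=tilted(np.r_[a,.18],az,0,s); bot.move_linear(p,.15,o2)
    for p,y in via[::-1]: bot.move_linear([*p,.20],.25,q(down(y,s)))
    bot.move_linear([*h,.10],.25,q(down(yaw,s))); bot.move_linear([*h,.0125],.1)
    bot.set_gripper(.45); bot.move_linear([*h,.13],.2)
    print("clock",bot.read_clock())
E
python3 - <<'E'
from act import *; from vis import *
pick_pour((.4525,.0145),1.42,-1,1.6)
im={c:bot.camera(c) for c in("top","side")}
cv2.imwrite("pics/p1.png",np.hstack([cv2.resize(im["top"][120:240,100:260,::-1],(400,300)),cv2.resize(im["side"][160:310,130:330,::-1],(400,300))]))
E
```

```text
grip w 0.151
clock 12.9417
```

View pics/p1.png

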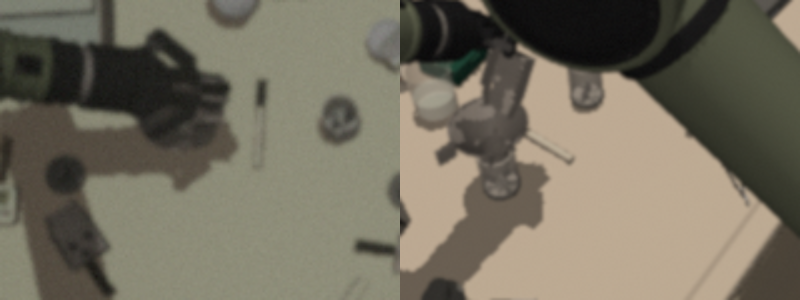

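The scoop (side 510,80) is tipped steeply into the funnel, and the jar floor at (500,180) looks textured. I'll set the scoop back and look.

Run:
```python
from act import *; from vis import *
put_back((.4525,.0145),1.42,-1,1.6)
bot.move_pose([.35,-.13,.3],q(down(-1.68,-1)))
im=grab(4)
for n,p,y in(("L",(.418,.257),.55),("M",(.4525,.0145),1.42),("R",(.456,-.135),-1.68)):
    try: print(n,scoop(im,proj("top",[[*p,.036]])[0]))
    except Exception as e: print(n,e)
def g(im,x,y,w,h):
    c=im[y:y+h,x:x+w,::-1];lo,hi=np.percentile(c,1),np.percentile(c,99)
    return cv2.resize(np.clip((c-lo)/(hi-lo)*255,0,255).astype(np.uint8),(400,300),interpolation=cv2.INTER_CUBIC)
s,t=im["side"],im["top"]
cv2.imwrite("pics/p2.png",np.vstack([np.hstack([g(s,164,232,36,27),g(s,205,233,64,48)]),np.hstack([g(t,148,148,48,36),g(t,110,140,200,150)])]))
```

```text
clock 17.3833
L (array([0.4183, 0.2548]), -2.594, 101, 0.074)
M (array([0.4494, 0.0154]), -1.726, 67, 0.058)
R (array([ 0.4563, -0.1365]), -1.707, 68, 0.058)
```

View pics/p2.png

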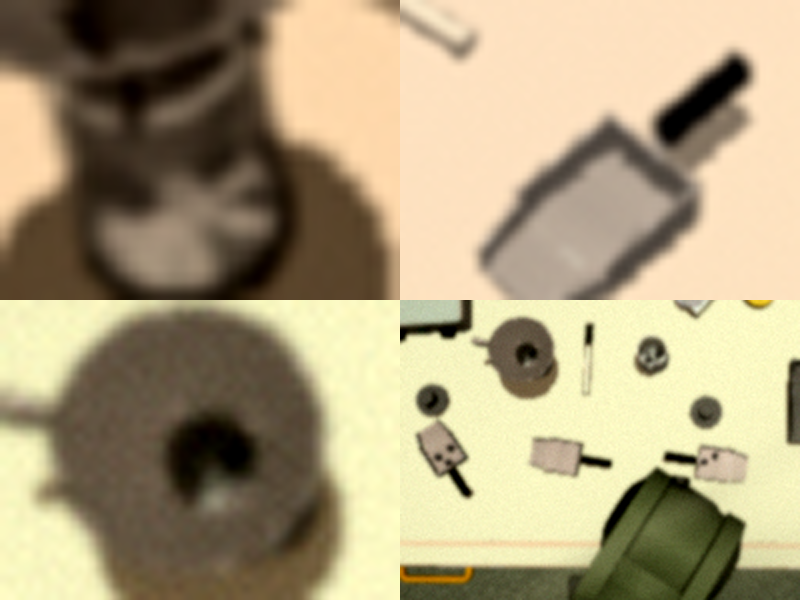

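M is empty and flat, and the cylinders show as dark shapes on jar A's floor (200,200). L at (440,450) holds 3 and R at (712,460) holds 2. L is next, then R.

Run:
```python
from act import *; from vis import *
bot.move_pose([.40,.1,.3],q(down(.3,1)))
pick_pour((.413,.254),.545,1,1.6,via=[((.5,.12),1.1)])
put_back((.413,.254),.545,1,1.6,via=[((.5,.12),1.1)])
bot.move_pose([.33,.05,.3],q(down(-1.68,-1)))
im=grab(3); print("R",scoop(im,proj("top",[[.456,-.135,.036]])[0]))
def g(im,x,y,w,h):
    c=im[y:y+h,x:x+w,::-1];lo,hi=np.percentile(c,1),np.percentile(c,99)
    return cv2.resize(np.clip((c-lo)/(hi-lo)*255,0,255).astype(np.uint8),(400,300),interpolation=cv2.INTER_CUBIC)
s,t=im["side"],im["top"]
cv2.imwrite("pics/p3.png",np.vstack([np.hstack([g(s,164,232,36,27),g(s,155,295,72,54)]),np.hstack([g(t,148,148,48,36),g(t,110,140,200,150)])]))
```

```text
grip w 0.155
clock 33.1083
clock 38.2833
R (array([ 0.4563, -0.1365]), -1.698, 63, 0.054)
```

View pics/p3.png

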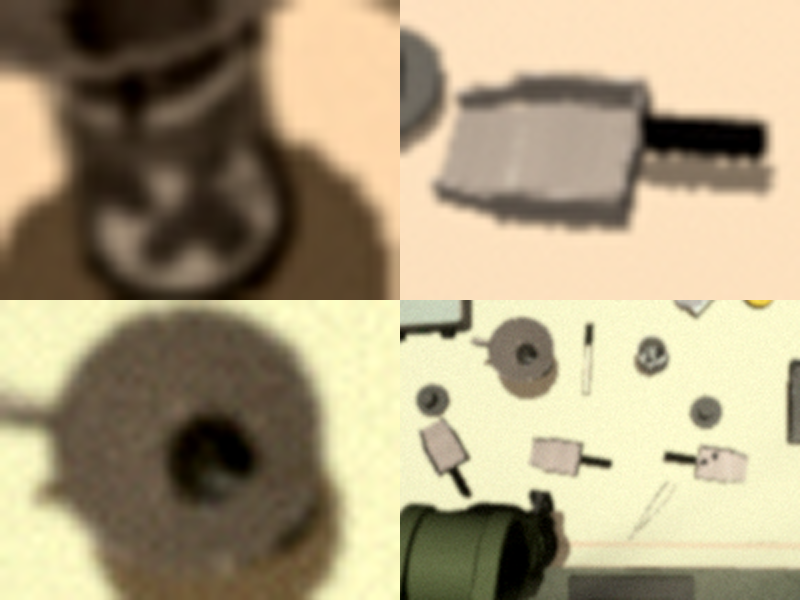

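L is empty and back flat, and the jar floor (200,210) shows more dark cylinders. Now R.

Run:
```python
from act import *; from vis import *
h=(.4563,-.1345);y=-1.69;via=[((.5,-.12),-2.5),((.57,-.04),2.6)]
pick_pour(h,y,-1,1.6,via); put_back(h,y,-1,1.6,via)
bot.move_pose([.33,.05,.3],q(down(1.4,-1)))
im=grab(4);np.savez("im4.npz",**im)
G={c:grad(im[c]) for c in im}
for nm,p,cs in [("funnel",(.631,.131),[(.138,.0555)]),("jarB",(.639,-.079),[(.08,.028),(0,.028)]),("lidL",(.558,.316),[(.016,.029)]),("lidR",(.54,-.179),[(.016,.029)])]:
    print(nm,circle(G,p,cs))
def g(im,x,y,w,h):
    c=im[y:y+h,x:x+w,::-1];lo,hi=np.percentile(c,1),np.percentile(c,99)
    return cv2.resize(np.clip((c-lo)/(hi-lo)*255,0,255).astype(np.uint8),(400,300),interpolation=cv2.INTER_CUBIC)
s,t=im["side"],im["top"]
cv2.imwrite("pics/p4.png",np.vstack([np.hstack([g(s,164,232,36,27),g(s,260,185,64,48)]),np.hstack([g(t,134,142,48,36),g(t,110,140,200,150)])]))
```

```text
grip w 0.157
clock 52.15
clock 58.9667
funnel (array([0.6288, 0.1326]), -180.0)
jarB (array([ 0.6386, -0.0792]), -362.1)
lidL (array([0.5582, 0.3158]), -230.1)
lidR (array([ 0.5408, -0.1805]), -220.5)
```

View pics/p4.png

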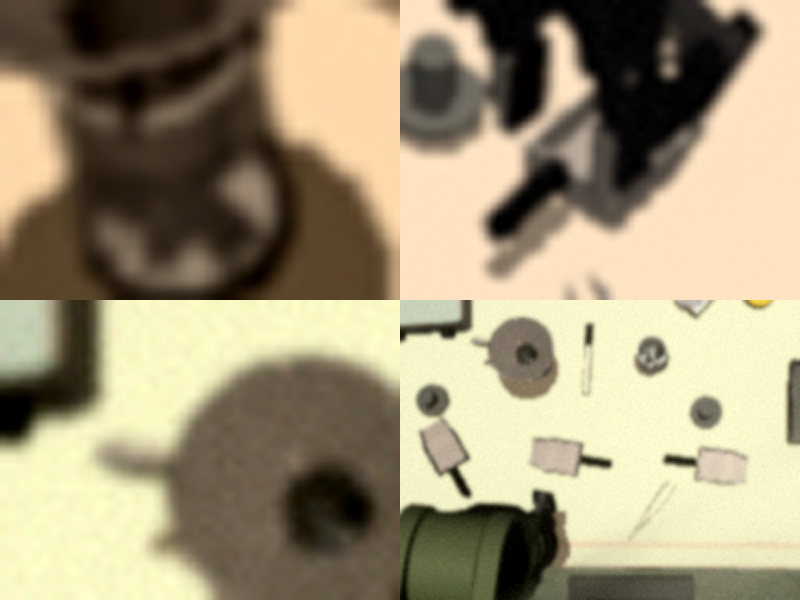

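All three scoops are empty, and the funnel is still seated, with its lug at crop (132,457). Next I grip the lug and move the funnel to the tray.

Run:
```python
from act import *; from vis import *
im=np.load("im4.npz");G={c:grad(im[c]) for c in im}
for c in G: print(c,circle(G,(.63,.132),[(.138,.0555)],(c,)))
print("lug top",ray("top",[(146.2,160.1),(149.8,160.9)],.140).round(4),"side",ray("side",[(153,239)],.133).round(4))
# lug outline fit in both cams: yaw, given funnel centre
F=A([.630,.1315]);best=[]
x=np.linspace(.056,.082,14)
for yaw in np.arange(1.1,1.75,.02):
    R=Ro.from_euler("z",yaw); s=0
    P=np.r_[np.c_[x,0*x+.004,0*x+.146],np.c_[x,0*x-.004,0*x+.146]]
    for c,o in(("top",(0,-.002)),("side",(0,.001))):
        u=proj(c,R.apply(P)+[F[0],F[1]+o[1],0]).astype(np.float32); s+=cv2.remap(G[c],u[None,:,0],u[None,:,1],1).mean()
    best.append((round(float(s),1),round(yaw,2)))
print(sorted(best)[-5:])
for s in(1,-1):
    for yaw in(1.4,):
        p=F+.07*A([np.cos(yaw),np.sin(yaw)]);print(s,p,bot.solve_ik([*p,.114],q(down(yaw,s))))
```

```text
top (array([0.6291, 0.1312]), -79.5)
side (array([0.6289, 0.1334]), -103.1)
lug top [[0.6427 0.2094 0.14  ]
 [0.6401 0.1974 0.14  ]] side [[0.6372 0.2037 0.133 ]]
[(172.2, np.float64(1.4)), (173.2, np.float64(1.48)), (180.6, np.float64(1.42)), (182.3, np.float64(1.46)), (185.4, np.float64(1.44))]
1 [0.6418977  0.20048148] [ 0.19306075  0.63876101  0.00412727  0.93616258  0.         -1.20693925]
-1 [0.6418977  0.20048148] [0.19306075 0.63876101 0.00412727 0.93616258 0.         1.93465341]
```

Run:
```python
from act import *; from vis import *
y=1.43;o=q(down(y,-1));p=A([.639,.2015])
bot.move_pose([*p,.20],o); bot.set_gripper(.45,80)
print("touch",bot.move_linear([*p,.114],.1,until_force=6)); bot.set_gripper(0.,80); print("w",bot.read_gripper_width())
bot.move_linear([*p,.214],.06); print("w",bot.read_gripper_width(),bot.read_ft_force(),bot.read_clock())
T=A([.559,-.421])+.0695*A([np.cos(y),np.sin(y)])
bot.move_linear([*T,.214],.2); print("w",bot.read_gripper_width())
bot.move_linear([*T,.085],.1); print("contact",bot.move_linear([*T,.063],.03,until_force=3),bot.read_position())
bot.set_gripper(.45); bot.wait(.3); bot.move_linear([*T,.2],.1)
bot.move_pose([.33,.1,.3],q(down(1.4,-1)))
im=grab(4);np.savez("im5.npz",**im);print(bot.read_clock())
cv2.imwrite("pics/p5.png",np.hstack([cv2.resize(im["top"][120:270,110:410,::-1].astype(np.uint8),(400,200)),cv2.resize(im["side"][120:345,130:430,::-1].astype(np.uint8),(400,300))[:200]]))
```

```text
touch False
w 0.08178161323690462
w 0.07876893915396124 [-1.05682492  0.44055693 -2.17309593] 67.1167
w 0.07791344968232847
contact True [ 0.5689122  -0.35218566  0.06841814]
76.525
```

View pics/p5.png

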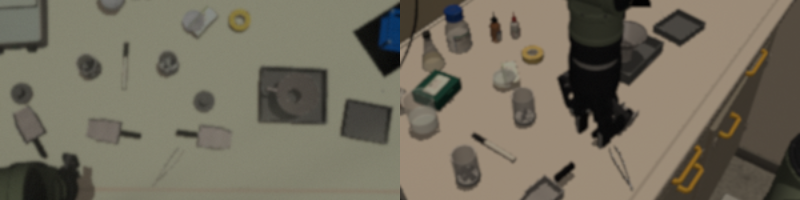

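The funnel stands in the large tray (top crop 292,97), both jars are upright, and the lids are in place. Next come the jars and lids. I'll centre each by gripping it from two directions, which gives exact robot-frame positions.

```bash
cat >> act.py <<'E'
def centre(p,z,w,f,zup,yaws=(2.97,1.4)):
    p=A(p)
    for y in yaws:
        bot.move_pose([*p,zup],q(down(y,-1))); bot.set_gripper(w,f)
        if bot.move_linear([*p,z],.1,until_force=8): raise SystemExit(f"contact {bot.read_position()}")
        bot.set_gripper(0.,f); print("w",round(bot.read_gripper_width(),3))
        if y!=yaws[-1]: bot.set_gripper(w); bot.move_linear([*p,zup],.15)
def place(lid,jar):
    centre(jar,.048,1.,20,.13); bot.set_gripper(1.); bot.move_linear([*jar,.15],.15)
    centre(lid,.022,.52,30,.075); bot.move_linear([*lid,.19],.15)
    bot.move_linear([*jar,.19],.2); bot.move_linear([*jar,.108],.1)
    c=bot.move_linear([*jar,.088],.02,until_force=6); z=bot.read_position()[2]; print("seat",c,z,bot.read_clock())
    return z
def release(jar): bot.set_gripper(.52); bot.wait(.2); bot.move_linear([*jar,.19],.12)
E
python3 - <<'E'
from act import *; from vis import *
im=np.load("im5.npz");G={c:grad(im[c]) for c in im}
for nm,p,cs in [("jarA",(.63,.132),[(.08,.028),(0,.028)]),("jarB",(.639,-.079),[(.08,.028),(0,.028)]),("lidL",(.558,.316),[(.016,.029)]),("lidR",(.54,-.179),[(.016,.029)])]:
    r=circle(G,p,cs); print(nm,r,[circle(G,p,cs,(c,)) for c in G])
    if nm=="jarA": J=r[0]
    if nm=="lidL": L=r[0]
if np.hypot(*(J-A([.63,.132])))<.015 and np.hypot(*(L-A([.558,.316])))<.015:
    np.save("JA.npy",J); bot.move_pose([.5,.1,.25],q(down(1.4,-1)))
    z=place(L,J)
    if z<.0955: release(J)
E
```

```text
jarA (array([0.6282, 0.1341]), -359.3) [(array([0.6288, 0.1284]), -175.3), (array([0.6279, 0.1362]), -203.1)]
jarB (array([ 0.6388, -0.0792]), -362.4) [(array([ 0.6386, -0.0817]), -169.4), (array([ 0.6386, -0.0779]), -197.4)]
lidL (array([0.5582, 0.3157]), -230.4) [(array([0.5583, 0.3124]), -125.1), (array([0.5549, 0.3187]), -130.4)]
lidR (array([ 0.5442, -0.1803]), -190.8) [(array([ 0.5418, -0.1824]), -114.4), (array([ 0.4969, -0.1383]), -191.1)]
w 0.641
w 0.659
w 0.292
w 0.292
seat True 0.1024898477976649 95.725
```

The plug has landed on the rim (lid origin at about 80.5 mm), so the offset is over 2 mm. I'll search with light touches.

```bash
cat >> act.py <<'E'
def search(jar,z0=.1042):
    jar=A(jar)
    for r in(.0015,.003,.0045):
        for a in np.arange(0,2*np.pi,np.pi/(3 if r<.002 else 4)):
            p=jar+r*A([np.cos(a),np.sin(a)])
            bot.move_linear([*p,z0],.05); c=bot.move_linear([*p,.0975],.03,until_force=4)
            z=bot.read_position()[2]
            if z<.0995:
                c=bot.move_linear([*p,.088],.02,until_force=8); z=bot.read_position()[2]
                print("in at",p-jar,"z",z,bot.read_clock()); return p,z
    print("no",bot.read_clock()); return None,None
E
python3 - <<'E'
from act import *; from vis import *
J=np.load("JA.npy")
print("w",bot.read_gripper_width(),bot.read_position())
p,z=search(J)
if p is not None and z<.0955: release(p)
E
```

```text
w 0.29228076272016534 [0.62863135 0.13399156 0.10248985]
in at [ 0.00212132 -0.00212132] z 0.09315067928383719 102.6833
```

Run:
```python
from act import *; from vis import *
bot.move_pose([.35,.25,.3],q(down(1.4,-1)))
im=grab(4);np.savez("im6.npz",**im);G={c:grad(im[c]) for c in im}
cs=[(.08,.028),(0,.028)]
for nm,p,cs in [("jarB",(.639,-.079),cs),("lidR",(.541,-.180),[(.016,.029)]),("flangeA",(.6295,.132),[(.086,.029)]),("jarAbase",(.629,.132),[(0,.028)])]:
    print(nm,circle(G,p,cs,span=.012),[circle(G,p,cs,(c,),span=.012) for c in G])
def g(im,x,y,w,h): return cv2.resize(np.clip(im[y:y+h,x:x+w,::-1]*1.5,0,255).astype(np.uint8),(400,300),interpolation=cv2.INTER_CUBIC)
s,t=im["side"],im["top"]
cv2.imwrite("pics/p6.png",np.vstack([np.hstack([g(s,150,206,64,48),g(s,200,175,96,72)]),np.hstack([g(t,150,145,48,36),g(t,110,140,200,150)])]))
```

```text
jarB (array([ 0.6209, -0.0916]), -268.7) [(array([ 0.6386, -0.0817]), -164.5), (array([ 0.6242, -0.0992]), -177.4)]
lidR (array([ 0.5405, -0.1791]), -242.9) [(array([ 0.5417, -0.1824]), -112.1), (array([ 0.5369, -0.1729]), -164.7)]
flangeA (array([0.6261, 0.1332]), -206.1) [(array([0.6267, 0.13  ]), -86.1), (array([0.6243, 0.135 ]), -130.9)]
jarAbase (array([0.6218, 0.1405]), -200.4) [(array([0.6265, 0.1301]), -84.5), (array([0.6223, 0.1412]), -127.7)]
```

View pics/p6.png

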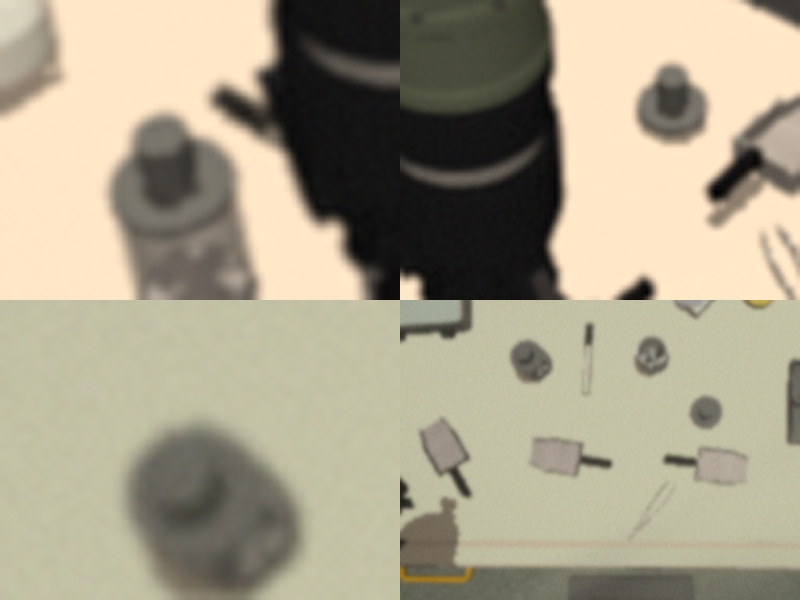

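Lid A sits flush and level on jar A (side crop 165,190). LidR is undisturbed at (672,105). Now jar B.

Run:
```python
from act import *; from vis import *
J=A([.6387,-.079]);L=A([.5405,-.179])
bot.move_pose([.45,.0,.25],q(down(1.4,-1)))
z=place(L,J); p=J
if z>.0955: p,z=search(J)
if p is not None and z<.0955: release(p)
bot.move_pose([.33,.25,.3],q(down(1.4,-1)))
im=grab(4);print(bot.read_clock())
def g(im,x,y,w,h): return cv2.resize(np.clip(im[y:y+h,x:x+w,::-1]*1.5,0,255).astype(np.uint8),(400,300),interpolation=cv2.INTER_CUBIC)
s,t=im["side"],im["top"]
cv2.imwrite("pics/p7.png",np.vstack([np.hstack([g(s,150,206,64,48),g(s,200,175,48,36)]),np.hstack([g(s,120,120,256,192),g(t,110,125,260,195)])]))
```

```text
w 0.631
w 0.66
w 0.293
w 0.299
seat True 0.1028948508066334 125.4917
in at [ 0.00318198 -0.00318198] z 0.09285488538768515 136.05
139.65
```

View pics/p7.png

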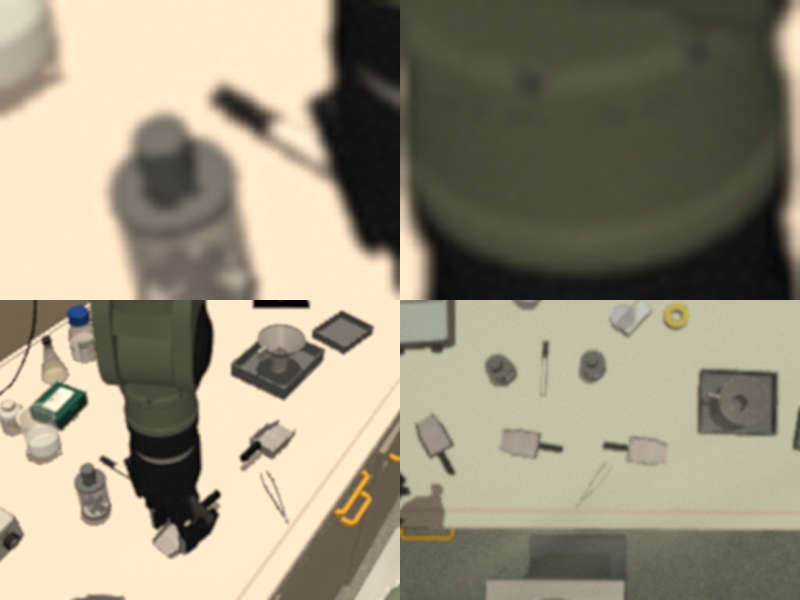

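Both lids are on in the top view (500,367 and 592,365), but the arm hides jar B from the side camera. I'll move it clear for a final check.

Run:
```python
from act import *; from vis import *
bot.goto_joints([-1.45,.326,-.193,1.052,0,1.437])
im=grab(4);print(bot.read_clock())
def g(im,x,y,w,h): return cv2.resize(np.clip(im[y:y+h,x:x+w,::-1]*1.5,0,255).astype(np.uint8),(400,300),interpolation=cv2.INTER_CUBIC)
s,t=im["side"],im["top"]
cv2.imwrite("pics/p8.png",np.vstack([np.hstack([g(s,150,206,64,48),g(s,196,172,64,48)]),np.hstack([g(s,120,120,256,192),g(t,110,125,260,195)])]))
```

```text
142.8917
```

View pics/p8.png

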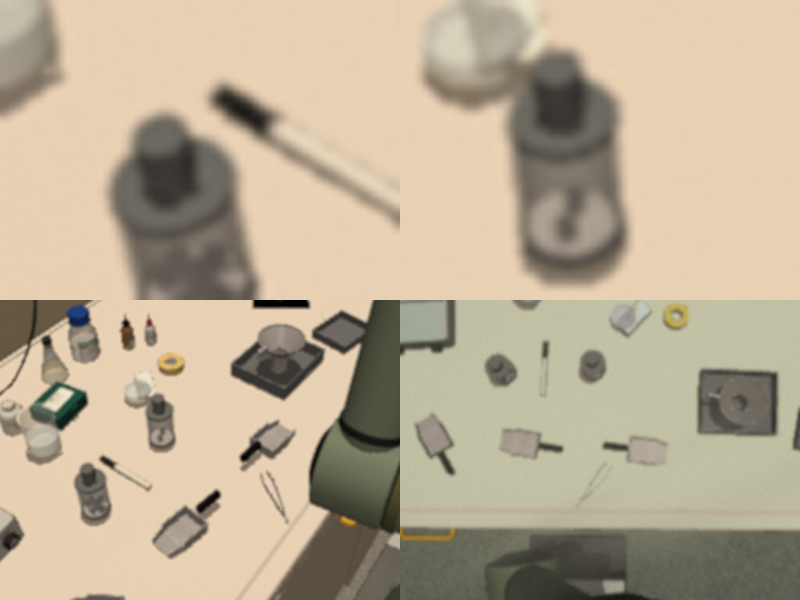

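Both lids are flush and level (165,190 and 560,115), and jar B still holds its two cylinders (570,210). The funnel stands in the large tray and the scoops are flat, so I'm handing the job in.

```bash
python3 -c "
from cell import bot
print(bot.close_job())"
```

```text
the job is handed in; nothing more can be done
None
```

I handed the job in at about 143 s, with no verdict returned: in the last pictures all three scoops are empty and flat, the funnel is in the large wash-up tray, both lids look fully seated, and the other jar still shows its two cylinders.

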